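# Pin the folding vanity mirror together

## Task

Slide the mirror's loose wing fully home along its groove so that its hinge knuckle stands over the fixed one, then push the hinge pin from the stone stand down through both knuckles until its collar sits flat on the upper knuckle, and let go. Work gently (the wing's knuckle stands some millimetres out of line across the groove and must be found by feel and drawn into line with the pin; a push of some 12 N is enough, more than 40 N on the mirror would crack it) and leave the tumbler, the dispenser and the soap dish where they are.

Things in the scene. Friction and masses are not known exactly. Their poses are not given: they have to be found in the camera images.
- fixture: folding mirror on a travertine slab 110 x 370 x 25 mm, fixed. Origin on the table under the hinge axis; z up along that axis, y along the groove (slab from y = -115 to 255 mm, x = +-55). Its fixed half is a brass-framed panel 14 mm thick (y = -110 to -18 mm, top 110 mm above the table) beside the brass lower knuckle.
- hinge_top (a point): point on the hinge axis (that of the fixed lower knuckle) 110 mm above the table, level with the top of the wing's upper knuckle; axes as fixture. The underside of the pin's collar ends here. The upper knuckle itself stands 3 to 9 mm off this axis, to one side or the other along the fixture's x; which, and how far, is not measured.
- lower_bore (a point): mouth of the fixed lower knuckle's bore, on the hinge axis, 90 mm above the table; axes as fixture. Brass block 32 x 32 mm, upright bore 11.5 mm wide, 45 mm deep. A sprung steel catch 18 mm down the bore rubs on the pin: it does not drop home by itself, but needs a push of about 5 N.
- wing (a joint): how far the wing stands out along the groove (fixture's +y), m: 0 home against the stop, at most 0.09; about 2.5 N friction, stays where left. A shoe carries a framed mirror panel 14 mm thick, top 110 mm up (home: y = 16 to 118 mm), and at its end the brass upper knuckle 32 x 32 mm, from 92 to 110 mm up, bore 11.5 mm through (home: y = 0).
- wing_tab (a point): top middle of the black tab to push on, at the wing shoe's outer end, 97 mm above the table (home: y = 150 mm); 40 mm wide along the fixture's x, 10 mm thick, down to the slab; panel 27 mm inward of it. Panel and upper knuckle are loose on the shoe, sprung to one side; they slide along the fixture's x (about 3 N, 9 mm either way), stay parallel, and follow the pin once its nose is in the bore.
- stand: travertine block 70 x 70 x 62 mm, fixed to the table, origin at the centre of its underside; a hole 14 mm wide in its top holds the pin upright. Stand and tumbler may change places.
- pin_grip (a point): centre of the hinge pin's round black grip (16 mm diameter, 44 mm long); z up along the pin; 80 g. Below: brass collar 24 mm across, 5 mm thick (top 22 mm, underside 27 mm below this point), then a steel shaft 10 mm across, 55 mm long, its last 3 mm tapering to 8.5 mm; nose's end 82 mm below. At first it stands in the stand, collar on its top.
- pin_collar (a point): the pin's axis at the underside of its collar, 55 mm above the nose's end; z up along the pin.
- tumbler: cream tumbler, 72 mm in diameter, 100 mm tall, origin at the centre of its underside; leave alone.
- dispenser: soap dispenser of travertine with black pump, 70 mm in diameter, 150 mm tall, origin at the centre of its underside; leave alone.
- soap_dish: marble soap dish, 100 mm in diameter, 20 mm tall, origin at the centre of its underside; leave alone.

How it is judged (in metres and radians):
On the way, in this order (a step that is already met when the one before it is completed fails the run):
1. the wing is slid home (value of joint wing below 0.002 m), for 0.2 s.
2. the pin's nose is in the lower knuckle, through the upper one (z of pin_collar in the frame of hinge_top below 0.03 m and horizontal distance between pin_collar and hinge_top below 0.006 m), for 0.1 s.
3. the pin is home (z of pin_collar in the frame of hinge_top below 0.002 m and horizontal distance between pin_collar and hinge_top below 0.003 m), for 0.1 s.
At the end, for the whole second after the job is handed in: the wing is home to within 3 mm, the pin stands through both knuckles, upright to 0.06 rad and within 3 mm of the hinge axis, its collar within 2 mm of the upper knuckle's top (all of step 3 and value of joint wing below 0.003 m and angle between pin_collar's own z axis and vertical below 0.06 rad); the robot touches nothing.
It fails at once if the mirror is pressed with more than 40 N (contact force between fixture and anything else above 40 N).
It fails at once if the tumbler is disturbed (distance of tumbler from where it was at the start of the episode above 0.015 m or angle between tumbler's own z axis and vertical above 0.3 rad).
It fails at once if the dispenser is disturbed (distance of dispenser from where it was at the start of the episode above 0.015 m or angle between dispenser's own z axis and vertical above 0.3 rad).
It fails at once if the soap dish is disturbed (distance of soap_dish from where it was at the start of the episode above 0.015 m or angle between soap_dish's own z axis and vertical above 0.3 rad).
It also fails if it takes over 72 s, if anything falls off the work surface, if the arm or the gripper's body presses on something with over 40 N, if the wrist force passes 120 N, or if a joint passes its speed limit or range.

## Robot

A 6-joint arm with a two-finger parallel gripper is mounted at the origin on the work surface. World frame = base frame: x ahead of the robot, y to its left, z up, the work surface at z = 0. Lengths are in m, angles in degrees, forces in N, time in s.
With the tool pointing down it reaches from about 0.4 to 0.825 m from the base axis. Payload 7 kg.
Tool frame: the origin (TCP) lies midway between the tips of the shut fingers; the grasp point (between the pads) lies 19 mm behind it; z points along the fingers, y is the line along which they close (so a half turn about z gives the same grasp; the last joint's range is limited). The gripper opens to 88 mm and grips with 3 to 60 N. Pads are 19 mm wide; open, the fingers measure 130 mm over their backs; the gripper's body (78 mm by 193 mm) begins 47 mm behind the grasp point.
Start: joints at [83.142, 20.546, 0.682, 0, -70.136, -16.507], TCP at [0.268, 0.62, 0.227] pointing down, gripper open.
Joint ranges: [-176.03, 176.03], [-82.01, 121.73], [-58.28, 71.71], [-173.87, 95.51], [-174.79, -0.11], [-173.66, 173.66]. Speed limits (degrees/s): [136.94, 136.94, 172.46, 180, 180, 180].

## Interface

Orientations are given as [roll, pitch, yaw] about the fixed x, y, z axes, in that order (R = Rz(yaw) Ry(pitch) Rx(roll)).
In Python, from plant import r gives the robot as it stands. The module is installed in compiled form; this text tells all that it offers.
- The arm moves only by the tool play_rows, never from a script. Its argument "rows" is a list of rows, each an object with "slide": the shift along the tool's x, y, z as a fraction of full scale, a list of three; "delta_rot": the turn, a rotation vector about the tool's x, y, z as a fraction of full scale, a list of three; "fingers": the opening, from -1 (shut) to 1 (fully open). In form: [{"slide": [x, y, z], "delta_rot": [rx, ry, rz], "fingers": fingers}, ...]. A call has 1 to 8 rows; each row shifts and turns the commanded pose from where the row before left it, along the tool's axes as they then stand; what a row does not reach is not made up. Full scale, the value 1, is 0.15 m for a shift and 0.08 rad for a turn. A row lasts 1/8 s, in which the tool goes at most 62.5 mm and 10.7 degrees, less where a joint would pass 70% of its speed; a pose out of reach is approached as far as the arm can. A call with a number of a shift or a turn outside -1 to 1 is refused whole. A call with a gripper value outside its range is refused whole. The fingers move at their own pace and stop on an object; "squeeze" is the grip in N (left out, the last holds). Time passes only in rows, so rows that do not move let the fingers close. It gives the time, the measured TCP pose, the force, the opening and the grip force at its end, in the units of the state.
- r.get_state(): the state, without advancing time (a new reading comes with each control period).
- r.capture(name): name is "side" or "top" or "wrist"; returns a dict with "image" (400x640x3 uint8, blue, green, red), "fx", "fy", "cx", "cy" (pixels), "R" (3x3) and "t" (3): a world point X has camera coordinates R X + t; the wrist camera has in their place "T_tool_cam" (4x4, takes a point from camera to tool coordinates, whose origin is the TCP and whose axes are the flange's). Camera axes: x right, y down, z forward; pixel columns grow to the right and rows downward; lengths in m; the calibration is good to about 2 mm. A picture is of the moment at which its call begins: read the wrist's pose just before it. There is no depth.
- r.close_job(): hands the job in; it is judged then, once.
The state is a dict: "time_s": time; "joints": joint angles; "qd": joint speeds; "joint_torque": joint torques, N m; "tcp_pos": TCP position; "eef_rot": TCP orientation; "contact_force": force on the tool from outside, world axes, zero at the start; "moment": the same for the moment, N m; "gripper_width": finger opening in m; "gripper_force": force on a finger pad.
Only numpy, scipy, OpenCV 4.12 (cv2) and the standard library are available. Lean on these libraries where they do the work, as an engineer would, in place of code of your own. Each camera call takes 0.05 s, during which the arm holds its last target. There are 200 camera calls.

## Working session

There is one attempt and no reset: what is moved stays moved. The work goes in short steps, Python scripts to look and compute and a tool call to move; the robot and the scene stay as the last step left them, time stands still between calls to the robot, and variables do not carry over. Pictures are saved under pics/ and viewed, at most 10 in all, crops included, and the job is handed in when it is done.

Besides the shell and the picture viewer there is one more tool, called by a JSON object that holds its "api" and its "payload". play_rows: Moves the arm, as the interface text tells. Shift numbers are shares of 0.15 m and turn numbers shares of 0.08 rad, none past 1 either way. Its arguments: {"type":"object","properties":{"rows":{"type":"array"},"squeeze":{"type":"number"}},"required":["rows"]}

```bash
mkdir -p pics; python3 - <<'E'
from plant import r
import cv2,numpy as np,pickle
s=r.get_state();print(s)
d={}
for n in("side","top"):
    c=r.capture(n);d[n]=c;cv2.imwrite(f"pics/{n}0.png",c["image"])
    print(n,c["fx"],c["cx"],c["cy"],np.round(c["R"],3).tolist(),np.round(c["t"],3))
pickle.dump(d,open("d0.pkl","wb"))
E
```

```text
{'time_s': 0.0, 'joints': array([ 8.31414125e+01,  2.05900605e+01,  6.32949392e-01, -1.93785122e-02,
       -7.01349689e+01, -1.65067034e+01]), 'qd': array([-0.0034652 ,  0.02090664,  0.04113735, -0.02483132, -0.02810012,
        0.07089137]), 'joint_torque': array([-7.89829355e-04, -5.82722139e+01,  2.93066561e+01,  6.99742377e+00,
        6.92790709e-03, -1.52407133e-04]), 'tcp_pos': array([0.26753657, 0.61918253, 0.22563427]), 'eef_rot': array([ 1.79906539e+02, -8.69863418e-03, -2.33718834e+01]), 'contact_force': array([ 0.24364545,  0.26009263, -0.33489696]), 'moment': array([-0.07835062, -0.04397952,  0.00140352]), 'gripper_force': 0.0, 'gripper_width': 0.08731759658018058}
side 401.52607513696904 316.95469469584094 196.1143920680686 [[0.849, -0.528, 0.008], [-0.344, -0.564, -0.751], [0.401, 0.635, -0.66]] [-0.564  0.217  0.653]
top 362.3603269821462 318.1850736671263 198.28931439795073 [[-0.017, -1.0, -0.006], [-0.973, 0.018, -0.228], [0.228, 0.001, -0.974]] [-0.089  0.635  0.786]
```

View pics/top0.png

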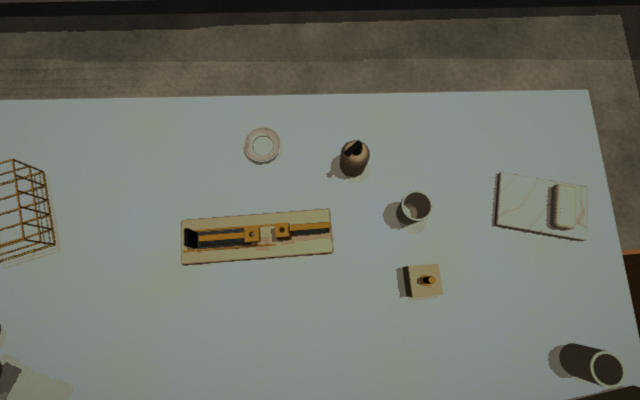

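View pics/side0.png

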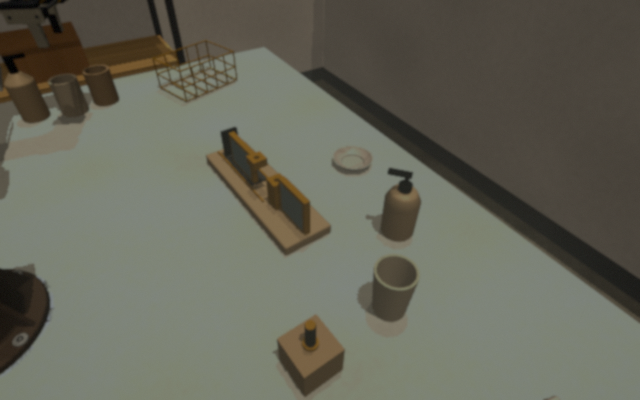

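The top view shows the black tab at (190,238), upper knuckle (251,234), lower knuckle (282,230), the pin in the stand at (428,280) and the tumbler at (415,207). The side view agrees, with the pin at (311,335).

```bash
cat > h.py <<'E'
import numpy as np,cv2
def ray(c,px):
    R=np.array(c["R"]);t=np.array(c["t"])
    return -R.T@t, R.T@np.array([(px[0]-c["cx"])/c["fx"],(px[1]-c["cy"])/c["fy"],1])
def onplane(c,px,z):
    o,d=ray(c,px);return o+d*(z-o[2])/d[2]
def wristcam(c,s):
    from scipy.spatial.transform import Rotation as Ro
    T=np.eye(4);T[:3,:3]=Ro.from_euler('xyz',s["eef_rot"],degrees=True).as_matrix();T[:3,3]=s["tcp_pos"]
    M=np.linalg.inv(T@np.array(c["T_tool_cam"]))
    c=dict(c);c["R"]=M[:3,:3];c["t"]=M[:3,3];return c
def proj(c,X):
    p=np.array(c["R"])@X+c["t"];return np.array([c["fx"]*p[0]/p[2]+c["cx"],c["fy"]*p[1]/p[2]+c["cy"]])
E
python3 - <<'E'
from h import *;import pickle
d=pickle.load(open("d0.pkl","rb"));c=d["top"];im=c["image"]
hsv=cv2.cvtColor(im,cv2.COLOR_BGR2HSV)
roi=im[195:280,165:350].astype(int)
m=((roi[...,2]>roi[...,0]+5)|(roi.sum(2)<150)).astype(np.uint8)
n,l,st,ce=cv2.connectedComponentsWithStats(m);i=1+st[1:,4].argmax()
q=cv2.minAreaRect(np.argwhere(l==i)[:,::-1].astype(np.float32));print(q)
B=cv2.boxPoints(q)+[165,195]
for b in B:print(b,onplane(c,b,.025).round(4))
for nm,p,z in(("tab",(190,238),.097),("upk",(251,234),.11),("lowk",(282,230),.09),("pin top",(428,280),.111),("standL",(404,281),.062),("tumb",(415,205),.1)):print(nm,onplane(c,p,z).round(4))
print("side pin",onplane(d["side"],(310,324),.111).round(4))
cv2.imwrite("pics/crop.png",cv2.resize(np.hstack([im[195:275,170:345],im[240:320,380:460]]),None,fx=3.1,fy=3.1,interpolation=cv2.INTER_CUBIC))
E
```

```text
((83.5130844116211, 48.13939666748047), (60.484771728515625, 172.99143981933594), 84.64418029785156)
[159.57213879 221.10260391] [0.5943 0.294  0.025 ]
[331.80834961 204.95547867] [ 0.6273 -0.1337  0.025 ]
[337.45402527 265.17619324] [ 0.4791 -0.1434  0.025 ]
[165.21781921 281.32331848] [0.4484 0.2684 0.025 ]
tab [0.5417 0.19   0.097 ]
upk [0.5465 0.0503 0.11  ]
lowk [ 0.5571 -0.0163  0.09  ]
pin top [ 0.4403 -0.3327  0.111 ]
standL [ 0.4392 -0.2921  0.062 ]
tumb [ 0.6076 -0.3207  0.1   ]
side pin [ 0.4418 -0.3389  0.111 ]
```

View pics/crop.png

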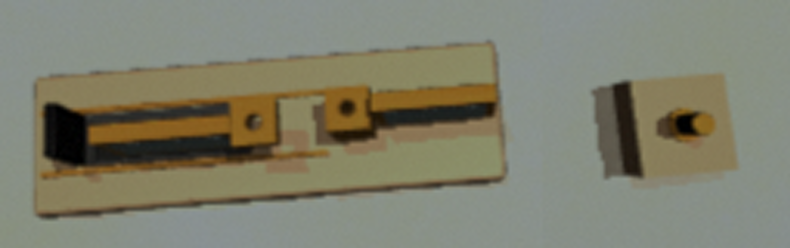

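The enlarged crop shows the slab corners, the lower bore at crop (347,107), the upper bore at (254,121) and the pin cap at (704,125).

```bash
python3 - <<'E'
from h import *;import pickle
d=pickle.load(open("d0.pkl","rb"));c=d["top"]
P=[onplane(c,(170+x/3.1,195+y/3.1),.025)[:2] for x,y in((36,78),(494,42),(504,178),(38,214))]
print(np.round(P,4))
a=(P[0]+P[3]-P[1]-P[2])/2;print("len",np.linalg.norm(a));u=a/np.linalg.norm(a)
yaw=np.degrees(np.arctan2(-u[0],u[1]));print("yaw",yaw)
cen=sum(P)/4;print("origin from slab",cen-u*.070)
lb=onplane(c,(170+347/3.1,195+107/3.1),.09);ub=onplane(c,(170+254/3.1,195+121/3.1),.11)
print("bore",lb,ub,"wing",(ub-lb)[:2]@u)
for z in(.106,.111):print("pin",onplane(c,(432.1,280.3),z))
h=lb[:2];print("tab outer face now",h+u*(.155+(ub-lb)[:2]@u))
E
```

```text
[[ 0.5957  0.2394]
 [ 0.6183 -0.1273]
 [ 0.5097 -0.1325]
 [ 0.4884  0.2305]]
len 0.36552184672162347
yaw 3.4475532627457612
origin from slab [ 0.5572357  -0.01734956]
bore [ 0.55825957 -0.01618305  0.09      ] [0.54642988 0.04825625 0.11      ] wing 0.06503405946308442
pin [ 0.43956789 -0.3429412   0.106     ]
pin [ 0.43955503 -0.34143789  0.111     ]
tab outer face now [0.54502785 0.2034528 ]
```

{"api": "play_rows", "payload": {"rows": [{"slide": [0, 0, 0], "delta_rot": [0, 0, -0.975], "fingers": -1}, {"slide": [0, 0, 0], "delta_rot": [0, 0, -0.975], "fingers": -1}, {"slide": [0, 0, 0], "delta_rot": [0, 0, -0.975], "fingers": -1}, {"slide": [0, 0, 0], "delta_rot": [0, 0, -0.975], "fingers": -1}, {"slide": [0, 0, 0], "delta_rot": [0, 0, -0.975], "fingers": -1}, {"slide": [0, 0, 0], "delta_rot": [0, 0, -0.975], "fingers": -1}], "squeeze": 20}}

```text
time_s: 0.85
tcp_pos: [0.2676, 0.6194, 0.226]
eef_rot: [179.9, 0.0, 3.6]
contact_force: [-0.3, 0.4, 0.2]
gripper_width: 0.0333
gripper_force: 0.0
```

{"api": "play_rows", "payload": {"rows": [{"slide": [0.21, 0.323, 0], "delta_rot": [0, 0, 0], "fingers": -1}, {"slide": [0.21, 0.323, 0], "delta_rot": [0, 0, 0], "fingers": -1}, {"slide": [0.21, 0.323, 0], "delta_rot": [0, 0, 0], "fingers": -1}, {"slide": [0.21, 0.323, 0], "delta_rot": [0, 0, 0], "fingers": -1}, {"slide": [0.21, 0.323, 0], "delta_rot": [0, 0, 0], "fingers": -1}, {"slide": [0.21, 0.323, 0], "delta_rot": [0, 0, 0], "fingers": -1}, {"slide": [0.21, 0.323, 0], "delta_rot": [0, 0, 0], "fingers": -1}, {"slide": [0.21, 0.323, 0], "delta_rot": [0, 0, 0], "fingers": -1}]}}

```text
time_s: 1.85
tcp_pos: [0.5433, 0.2462, 0.2264]
eef_rot: [180.0, 0.0, 3.5]
contact_force: [0.1, 0.1, 0.2]
gripper_width: 0.0004
gripper_force: 0.0
```

{"api": "play_rows", "payload": {"rows": [{"slide": [0, 0, 0.36], "delta_rot": [0, 0, 0], "fingers": -1}, {"slide": [0, 0, 0.36], "delta_rot": [0, 0, 0], "fingers": -1}, {"slide": [0, 0, 0.35], "delta_rot": [0, 0, 0], "fingers": -1}, {"slide": [0, 0, 0], "delta_rot": [0, 0, 0], "fingers": -1}]}}

```text
time_s: 2.35
tcp_pos: [0.5399, 0.2456, 0.0621]
eef_rot: [179.7, 0.4, 3.4]
contact_force: [0.2, 0.8, 0.5]
gripper_width: 0.0005
gripper_force: 0.0
```

```bash
python3 - <<'E'
from plant import r
import cv2
print(r.get_state()["contact_force"])
a=r.capture("top")["image"][160:290,130:350];b=r.capture("side")["image"][90:260,170:350]
cv2.imwrite("pics/t1.png",cv2.hconcat([cv2.resize(a,(440,260)),cv2.resize(b,(275,260))]))
E
```

```text
[0.16350551 0.79041981 0.45661088]
```

View pics/t1.png

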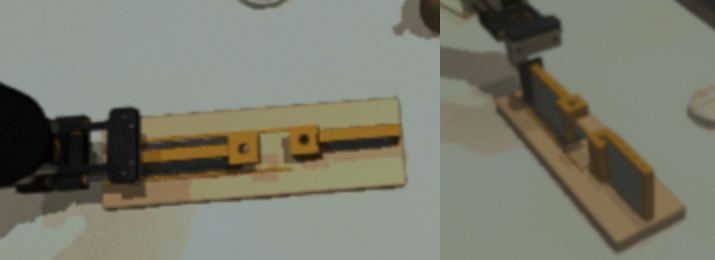

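Fingers stand just outside the tab at the slab's outer end, clear of everything. Now I push gently.

{"api": "play_rows", "payload": {"rows": [{"slide": [0, 0.05, 0], "delta_rot": [0, 0, 0], "fingers": -1}, {"slide": [0, 0.05, 0], "delta_rot": [0, 0, 0], "fingers": -1}, {"slide": [0, 0.05, 0], "delta_rot": [0, 0, 0], "fingers": -1}, {"slide": [0, 0.05, 0], "delta_rot": [0, 0, 0], "fingers": -1}]}}

```text
time_s: 2.95
tcp_pos: [0.5448, 0.2179, 0.0669]
eef_rot: [-179.9, -0.1, 3.4]
contact_force: [-1.2, 2.8, 2.7]
gripper_width: 0.0006
gripper_force: 1.6
```

{"api": "play_rows", "payload": {"rows": [{"slide": [0, 0.05, 0], "delta_rot": [0, 0, 0], "fingers": -1}, {"slide": [0, 0.05, 0], "delta_rot": [0, 0, 0], "fingers": -1}]}}

```text
time_s: 3.2
tcp_pos: [0.5458, 0.2029, 0.0665]
eef_rot: [-180.0, -0.1, 3.5]
contact_force: [0.4, 3.2, 3.7]
gripper_width: 0.0004
gripper_force: 1.7
```

{"api": "play_rows", "payload": {"rows": [{"slide": [0, 0.04, 0], "delta_rot": [0, 0, 0], "fingers": -1}, {"slide": [0, 0.04, 0], "delta_rot": [0, 0, 0], "fingers": -1}, {"slide": [0, 0.04, 0], "delta_rot": [0, 0, 0], "fingers": -1}, {"slide": [0, 0.04, 0], "delta_rot": [0, 0, 0], "fingers": -1}]}}

```text
time_s: 3.7
tcp_pos: [0.547, 0.1787, 0.0661]
eef_rot: [-180.0, -0.0, 3.5]
contact_force: [2.3, 2.5, 2.1]
gripper_width: 0.0006
gripper_force: 1.6
```

{"api": "play_rows", "payload": {"rows": [{"slide": [0, 0.02, 0], "delta_rot": [0, 0, 0], "fingers": -1}, {"slide": [0, 0.02, 0], "delta_rot": [0, 0, 0], "fingers": -1}, {"slide": [0, 0.02, 0], "delta_rot": [0, 0, 0], "fingers": -1}]}}

```text
time_s: 4.08
tcp_pos: [0.5473, 0.1699, 0.066]
eef_rot: [-180.0, 0.0, 3.5]
contact_force: [1.7, 2.9, 1.8]
gripper_width: 0.0003
gripper_force: 1.4
```

Still sliding at about 2.5 N; small steps from here.

{"api": "play_rows", "payload": {"rows": [{"slide": [0, 0.01, 0], "delta_rot": [0, 0, 0], "fingers": -1}, {"slide": [0, 0.01, 0], "delta_rot": [0, 0, 0], "fingers": -1}, {"slide": [0, 0.01, 0], "delta_rot": [0, 0, 0], "fingers": -1}]}}

```text
time_s: 4.45
tcp_pos: [0.5475, 0.1655, 0.066]
eef_rot: [-180.0, 0.0, 3.5]
contact_force: [2.3, 3.0, 1.3]
gripper_width: 0.0
gripper_force: 1.4
```

{"api": "play_rows", "payload": {"rows": [{"slide": [0, 0.01, 0], "delta_rot": [0, 0, 0], "fingers": -1}, {"slide": [0, 0.01, 0], "delta_rot": [0, 0, 0], "fingers": -1}]}}

```text
time_s: 4.7
tcp_pos: [0.5477, 0.1625, 0.066]
eef_rot: [180.0, 0.0, 3.5]
contact_force: [1.7, 1.5, 0.9]
gripper_width: 0.0004
gripper_force: 1.3
```

{"api": "play_rows", "payload": {"rows": [{"slide": [0, 0.01, 0], "delta_rot": [0, 0, 0], "fingers": -1}]}}

```text
time_s: 4.82
tcp_pos: [0.5478, 0.161, 0.066]
eef_rot: [-180.0, 0.0, 3.4]
contact_force: [2.2, 2.9, 1.1]
gripper_width: 0.0006
gripper_force: 1.3
```

{"api": "play_rows", "payload": {"rows": [{"slide": [0, 0.01, 0], "delta_rot": [0, 0, 0], "fingers": -1}]}}

```text
time_s: 4.95
tcp_pos: [0.5479, 0.1594, 0.066]
eef_rot: [180.0, 0.0, 3.4]
contact_force: [2.1, 2.3, 0.3]
gripper_width: 0.0006
gripper_force: 1.3
```

{"api": "play_rows", "payload": {"rows": [{"slide": [0, 0.01, 0], "delta_rot": [0, 0, 0], "fingers": -1}, {"slide": [0, 0.01, 0], "delta_rot": [0, 0, 0], "fingers": -1}]}}

```text
time_s: 5.2
tcp_pos: [0.5482, 0.158, 0.0661]
eef_rot: [-179.9, -0.1, 3.4]
contact_force: [-1.5, 14.8, 0.9]
gripper_width: 0.0004
gripper_force: 7.3
```

{"api": "play_rows", "payload": {"rows": [{"slide": [0, 0.01, 0], "delta_rot": [0, 0, 0], "fingers": -1}]}}

```text
time_s: 5.32
tcp_pos: [0.5483, 0.1579, 0.0662]
eef_rot: [-179.8, -0.1, 3.4]
contact_force: [-5.4, 21.7, 1.1]
gripper_width: 0.0004
gripper_force: 10.6
```

{"api": "play_rows", "payload": {"rows": [{"slide": [0, 0.01, 0], "delta_rot": [0, 0, 0], "fingers": -1}]}}

```text
time_s: 5.45
tcp_pos: [0.5484, 0.1578, 0.0662]
eef_rot: [-179.7, -0.1, 3.4]
contact_force: [-8.8, 27.5, 0.0]
gripper_width: 0.0003
gripper_force: 14.0
```

{"api": "play_rows", "payload": {"rows": [{"slide": [0, 0.01, 0], "delta_rot": [0, 0, 0], "fingers": -1}]}}

```text
time_s: 5.58
tcp_pos: [0.5485, 0.1576, 0.0663]
eef_rot: [-179.6, -0.2, 3.4]
contact_force: [-11.4, 34.6, 0.5]
gripper_width: 0.0005
gripper_force: 17.3
```

The wing is against the stop. Those last queued steps took the force up to 34 N, close to the 40 N limit, so I'm backing off at once and will check each reading near contact from now on.

{"api": "play_rows", "payload": {"rows": [{"slide": [0, -0.03, 0], "delta_rot": [0, 0, 0], "fingers": -1}, {"slide": [0, -0.1, 0], "delta_rot": [0, 0, 0], "fingers": -1}, {"slide": [0, 0, -0.36], "delta_rot": [0, 0, 0], "fingers": -1}, {"slide": [0, 0, -0.36], "delta_rot": [0, 0, 0], "fingers": 1}]}}

```text
time_s: 6.08
tcp_pos: [0.546, 0.1709, 0.1743]
eef_rot: [179.8, 0.2, 3.4]
contact_force: [0.2, 0.4, -0.2]
gripper_width: 0.0057
gripper_force: 0.0
```

```bash
python3 - <<'E'
from plant import r
from h import *
s=r.get_state();c=r.capture("wrist");print(np.round(c["T_tool_cam"],3).tolist(),c["fx"],c["cx"],c["cy"],s["tcp_pos"])
w=wristcam(c,s);print(proj(w,np.array([.5577,-.0168,.11])))
for z in (.1743,):pass
E
```

```text
[[0.0, -0.961, -0.276, 0.075], [1.0, 0.0, 0.001, -0.001], [-0.001, -0.276, 0.961, -0.159], [0.0, 0.0, 0.0, 1.0]] 336.089175920944 321.30454773199637 198.44789534262168 [0.54597684 0.17085865 0.17425952]
[589.89387615 211.82326877]
```

{"api": "play_rows", "payload": {"rows": [{"slide": [0, 0.313, -0.1], "delta_rot": [0, 0, 0], "fingers": 1}, {"slide": [0, 0.313, -0.1], "delta_rot": [0, 0, 0], "fingers": 1}, {"slide": [0, 0.313, 0], "delta_rot": [0, 0, 0], "fingers": 1}, {"slide": [0, 0.313, 0], "delta_rot": [0, 0, 0], "fingers": 1}, {"slide": [0, 0, 0], "delta_rot": [0, 0, 0], "fingers": 1}]}}

```text
time_s: 6.75
tcp_pos: [0.5574, -0.0188, 0.2035]
eef_rot: [180.0, 0.1, 3.2]
contact_force: [0.4, -0.2, -0.1]
gripper_width: 0.0592
gripper_force: 0.0
```

```bash
python3 - <<'E'
from plant import r
from h import *;import pickle
s=r.get_state();c=r.capture("wrist");w=wristcam(c,s);pickle.dump(w,open("w1.pkl","wb"))
print(s["tcp_pos"],s["eef_rot"],proj(w,np.array([.5577,-.0168,.11])))
cv2.imwrite("pics/w1.png",c["image"])
E
```

```text
[ 0.55737598 -0.01883166  0.20348025] [1.79952441e+02 1.35355639e-01 3.21232303e+00] [319.5016831  200.31543424]
```

View pics/w1.png

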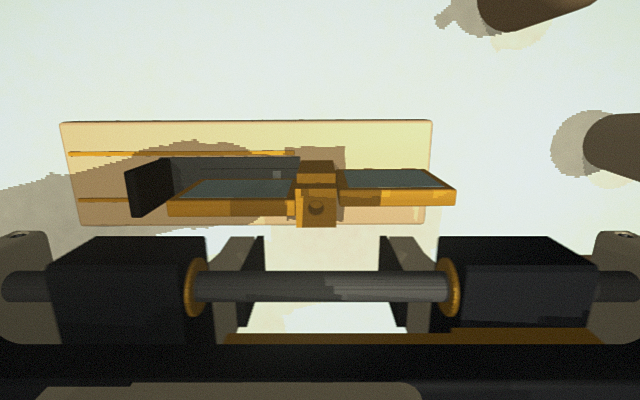

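The wrist view shows the wing home, the upper bore at about (316,208), and the wing's top strip (rows ~198-216) lower than the fixed panel's strip (~190-206). So the knuckle is off towards the fixture's -x. Now to measure it.

```bash
python3 - <<'E'
from h import *;import pickle
w=pickle.load(open("w1.pkl","rb"));im=w["image"];h=cv2.cvtColor(im,cv2.COLOR_BGR2HSV)
m=(h[...,1]>165)&(h[...,0]<28)&(h[...,2]>70)
def runs(v):
    i=np.flatnonzero(v);return [(int(g[0]),int(g[-1])) for g in np.split(i,np.flatnonzero(np.diff(i)>1)+1) if len(g)]
for x in (185,220,260,280,350,370,400,425,445):print(x,runs(m[140:232,x]))
for y in(213,220):print(y,runs(m[y,285:350]))
# bore: dark blob in knuckle
k=im[188:226,298:335].max(2);b=(k<75).astype(np.uint8)
n,l,st,ce=cv2.connectedComponentsWithStats(b)
for i in range(1,n):
    if st[i,4]>15:print(st[i],ce[i]+[298,188])
cv2.imwrite("pics/w1c.png",cv2.resize(im[140:232,130:470],None,fx=2.35,fy=5,interpolation=cv2.INTER_NEAREST))
E
```

```text
185 [(11, 14), (49, 51), (58, 75)]
220 [(11, 14), (58, 75)]
260 [(11, 14), (58, 75)]
280 [(11, 14), (58, 58), (60, 75)]
350 [(49, 65)]
370 [(48, 65)]
400 [(49, 65)]
425 [(31, 32), (49, 65)]
445 [(44, 47), (49, 64)]
213 [(0, 26), (28, 30), (32, 32), (35, 50)]
220 [(11, 40), (42, 50)]
```

View pics/w1c.png

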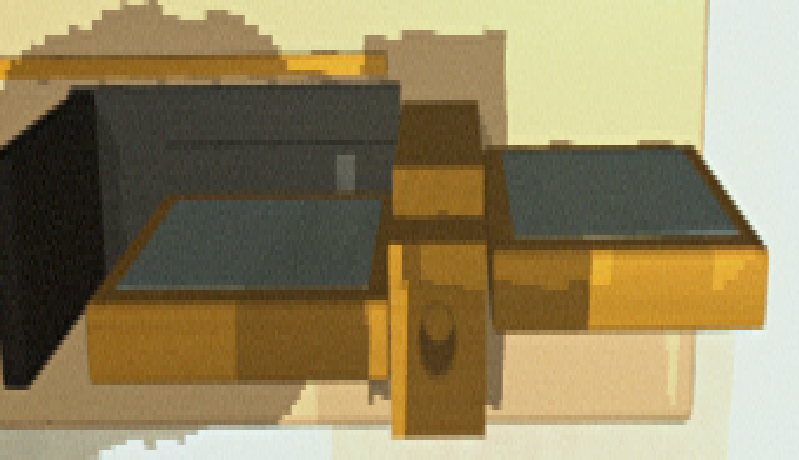

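The enlarged crop gives the fixed strip centre at row 197.6, the wing strip at row 208.2, and the bore at (316.2, 207.9) with the knuckle centred on (316.6, 208.1).

```bash
python3 - <<'E'
from h import *;import pickle
w=pickle.load(open("w1.pkl","rb"))
P=lambda x,y:onplane(w,(x,y),.11)[:2]
f1,f2=P(350,197.6),P(440,197.1);g1,g2=P(185,207.2),P(280,207.8)
S=[onplane(w,p,.025)[:2] for p in((61,122),(431,120),(68,172),(433,165))]
print("yaws",[np.degrees(np.arctan2(-(a-b)[0],(a-b)[1])) for a,b in((f1,f2),(g1,g2),(S[0],S[1]))])
bore=P(316.4,208);print("bore",bore)
a=np.radians(3.45);xh=np.array([np.cos(a),np.sin(a)]);yh=np.array([-xh[1],xh[0]])
print("fixed line x",((f1+f2)/2)@xh,"wing x",((g1+g2)/2)@xh,"bore x",bore@xh,"y",bore@yh)
print("fixed panel ends y",P(339,197.6)@yh,P(456,197.5)@yh)
hx=((f1+f2)/2)@xh;hy=bore@yh;print("hinge est",hx*xh+hy*yh, "top est",np.array([.5577,-.0168])@xh,np.array([.5577,-.0168])@yh)
E
```

```text
yaws [np.float64(3.5354472327553315), np.float64(2.8207020124388396), np.float64(3.5322745875061203)]
bore [ 0.55125285 -0.01470481]
fixed line x 0.5578418047254201 wing x 0.5500700384588495 bore x 0.5493689160320996 y -0.04785116711601915
fixed panel ends y -0.06558517817915356 -0.15711765168018854
hinge est [ 0.55971039 -0.01419493] top est 0.5556782948729457 -0.05033053354670041
```

The knuckle sits about 8 mm to -x. Next the pin.

{"api": "play_rows", "payload": {"rows": [{"slide": [-0.151, 0.35, 0], "delta_rot": [0, 0, 0], "fingers": 1}, {"slide": [-0.151, 0.35, 0], "delta_rot": [0, 0, 0], "fingers": 1}, {"slide": [-0.151, 0.35, 0], "delta_rot": [0, 0, 0], "fingers": 1}, {"slide": [-0.151, 0.35, 0], "delta_rot": [0, 0, 0], "fingers": 1}, {"slide": [-0.151, 0.35, 0], "delta_rot": [0, 0, 0], "fingers": 1}, {"slide": [-0.151, 0.35, 0], "delta_rot": [0, 0, 0], "fingers": 1}, {"slide": [0, 0, 0], "delta_rot": [0, 0, 0], "fingers": 1}]}}

```text
time_s: 7.68
tcp_pos: [0.4402, -0.3405, 0.2034]
eef_rot: [-180.0, 0.1, 3.2]
contact_force: [0.0, 0.9, -0.9]
gripper_width: 0.0876
gripper_force: 0.0
```

```bash
python3 - <<'E'
from plant import r
from h import *;import pickle
s=r.get_state();c=r.capture("wrist");w=wristcam(c,s);pickle.dump(w,open("w2.pkl","wb"))
print(s["tcp_pos"],s["eef_rot"],proj(w,np.array([.44,-.341,.111])),proj(w,np.array([.44,-.341,.067])))
cv2.imwrite("pics/w2.png",c["image"])
E
```

```text
[ 0.44023996 -0.3404849   0.20335609] [-1.79972446e+02  1.12965876e-01  3.22824664e+00] [322.87039663 201.63550364] [322.62288551 187.71957708]
```

View pics/w2.png

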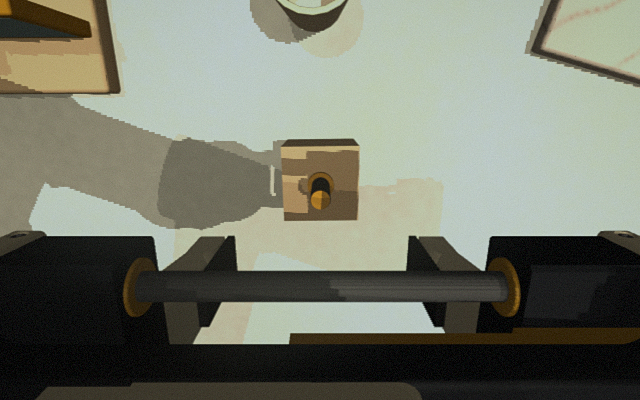

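Cap at (320,199), about 2 mm from under the TCP, which agrees with the side view. Centring and descending.

{"api": "play_rows", "payload": {"rows": [{"slide": [0.013, -0.011, 0.24], "delta_rot": [0, 0, 0], "fingers": 1}, {"slide": [0, 0, 0.24], "delta_rot": [0, 0, 0], "fingers": 1}, {"slide": [0, 0, 0.24], "delta_rot": [0, 0, 0], "fingers": 1}, {"slide": [0, 0, 0.143], "delta_rot": [0, 0, 0], "fingers": 1}, {"slide": [0, 0, 0], "delta_rot": [0, 0, 0], "fingers": 1}]}}

```text
time_s: 8.35
tcp_pos: [0.4431, -0.3348, 0.073]
eef_rot: [-179.9, 0.2, 3.6]
contact_force: [0.4, -0.9, 0.7]
gripper_width: 0.0873
gripper_force: 0.0
```

{"api": "play_rows", "payload": {"rows": [{"slide": [0, 0, 0], "delta_rot": [0, 0, 0], "fingers": -1}, {"slide": [0, 0, 0], "delta_rot": [0, 0, 0], "fingers": -1}, {"slide": [0, 0, 0], "delta_rot": [0, 0, 0], "fingers": -1}, {"slide": [0, 0, 0], "delta_rot": [0, 0, 0], "fingers": -1}, {"slide": [0, 0, 0], "delta_rot": [0, 0, 0], "fingers": -1}, {"slide": [0, 0, 0], "delta_rot": [0, 0, 0], "fingers": -1}, {"slide": [0, 0, 0], "delta_rot": [0, 0, 0], "fingers": -1}, {"slide": [0, 0, 0], "delta_rot": [0, 0, 0], "fingers": -1}], "squeeze": 45}}

```text
time_s: 9.35
tcp_pos: [0.4438, -0.3372, 0.0747]
eef_rot: [180.0, -0.0, 3.5]
contact_force: [-0.1, -3.1, -3.0]
gripper_width: 0.0153
gripper_force: 45.0
```

{"api": "play_rows", "payload": {"rows": [{"slide": [0, 0, -0.1], "delta_rot": [0, 0, 0], "fingers": -1}, {"slide": [0, 0, -0.2], "delta_rot": [0, 0, 0], "fingers": -1}, {"slide": [0, 0, -0.2], "delta_rot": [0, 0, 0], "fingers": -1}, {"slide": [0, 0, -0.2], "delta_rot": [0, 0, 0], "fingers": -1}, {"slide": [0, 0, -0.16], "delta_rot": [0, 0, 0], "fingers": -1}]}}

```text
time_s: 9.98
tcp_pos: [0.4436, -0.3367, 0.2049]
eef_rot: [180.0, -0.0, 3.4]
contact_force: [1.0, -0.5, -1.4]
gripper_width: 0.0151
gripper_force: 45.0
```

{"api": "play_rows", "payload": {"rows": [{"slide": [0.141, -0.35, 0], "delta_rot": [0, 0, 0], "fingers": -1}, {"slide": [0.141, -0.35, 0], "delta_rot": [0, 0, 0], "fingers": -1}, {"slide": [0.141, -0.35, 0], "delta_rot": [0, 0, 0], "fingers": -1}, {"slide": [0.141, -0.35, 0], "delta_rot": [0, 0, 0], "fingers": -1}, {"slide": [0.141, -0.35, 0], "delta_rot": [0, 0, 0], "fingers": -1}, {"slide": [0.141, -0.35, 0], "delta_rot": [0, 0, 0], "fingers": -1}, {"slide": [0, 0, 0], "delta_rot": [0, 0, 0], "fingers": -1}, {"slide": [0, 0, 0], "delta_rot": [0, 0, 0], "fingers": -1}]}}

```text
time_s: 10.98
tcp_pos: [0.5509, -0.0145, 0.2033]
eef_rot: [180.0, 0.1, 3.5]
contact_force: [-0.4, -1.0, -0.8]
gripper_width: 0.0148
gripper_force: 45.0
```

```bash
python3 - <<'E'
from plant import r
from h import *;import pickle
s=r.get_state();c=r.capture("wrist");w=wristcam(c,s);pickle.dump((w,s),open("w3.pkl","wb"))
b=np.array([.5512,-.0147,.11]);n=s["tcp_pos"]+[0,0,-.0677]
print(s["tcp_pos"],s["eef_rot"],s["contact_force"],s["gripper_width"],"bore",proj(w,b),"nose",proj(w,n))
cv2.imwrite("pics/w3.png",cv2.resize(c["image"][150:280,240:400],None,fx=4,fy=4,interpolation=cv2.INTER_CUBIC))
E
```

```text
[ 0.55087274 -0.01452141  0.20332041] [1.79995661e+02 5.90933264e-02 3.50283472e+00] [-0.37461539 -0.9508696  -0.82707384] 0.014805023399294693 bore [322.41020099 200.68008622] nose [322.28713477 211.31924587]
```

View pics/w3.png

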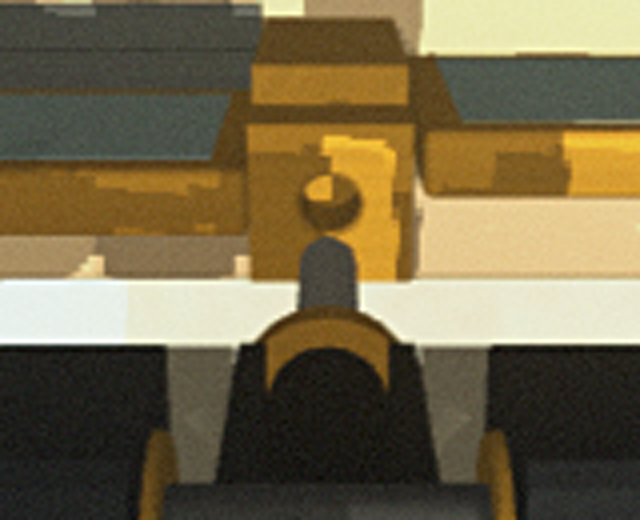

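The bore is at crop (330,201), the nose's leading edge at row 237, and the collar's leading edge at row 308. The pin and bore are aligned in y; now I'll work out x.

```bash
python3 - <<'E'
from h import *;import pickle
w,s=pickle.load(open("w3.pkl","rb"));a=np.radians(3.5);xh=np.array([np.cos(a),np.sin(a),0]);t=s["tcp_pos"]
for d in(-.003,-.002,-.001,0,.001):
    for g in (0,):
        f=lambda z,rr:proj(w,t+xh*(d+rr)+[0,0,z])[1]
        print(d,"nose edge",f(-.0677,.00425),f(-.0647,.005),"collar",f(-.0127,.012),f(-.0077,.012))
print("measured nose",150+237/4,"collar",150+308/4)
print("bore",onplane(w,(322.5,200.3),.11))
E
```

```text
-0.003 nose edge 209.6443541117403 209.9479053040547 collar 227.25047032882551 230.6298060835493
-0.002 nose edge 208.3009364446916 208.5871788665734 collar 225.53015061070022 228.86837265808927
-0.001 nose edge 206.95439209547567 207.22324376691444 collar 223.80462256401893 227.10146249920422
0 nose edge 205.60471013577373 205.85608864239805 collar 222.0738625003249 225.32905002433824
0.001 nose edge 204.25187958627833 204.48570207662962 collar 220.33784658729198 223.55110949135576
measured nose 209.25 collar 227.0
bore [ 0.551514   -0.01475081  0.11      ]
```

{"api": "play_rows", "payload": {"rows": [{"slide": [0.023, 0.002, 0], "delta_rot": [0, 0, 0], "fingers": -1}, {"slide": [0, 0, 0.06], "delta_rot": [0, 0, 0], "fingers": -1}, {"slide": [0, 0, 0.06], "delta_rot": [0, 0, 0], "fingers": -1}, {"slide": [0, 0, 0.03], "delta_rot": [0, 0, 0], "fingers": -1}, {"slide": [0, 0, 0], "delta_rot": [0, 0, 0], "fingers": -1}, {"slide": [0, 0, 0], "delta_rot": [0, 0, 0], "fingers": -1}]}}

```text
time_s: 11.78
tcp_pos: [0.5549, -0.0148, 0.1813]
eef_rot: [180.0, -0.0, 3.5]
contact_force: [0.5, 0.9, -1.3]
gripper_width: 0.015
gripper_force: 45.0
```

```bash
python3 - <<'E'
from plant import r
from h import *;import pickle
s=r.get_state();c=r.capture("wrist");w=wristcam(c,s);pickle.dump((w,s),open("w4.pkl","wb"))
a=np.radians(3.5);xh=np.array([np.cos(a),np.sin(a),0]);t=s["tcp_pos"]
print(t,s["eef_rot"],s["contact_force"],"nose",proj(w,t-.0028*xh+[0,0,-.0677]),"bore",proj(w,np.array([.5515,-.01475,.11])))
cv2.imwrite("pics/w4.png",cv2.resize(c["image"][150:280,240:400],None,fx=4,fy=4,interpolation=cv2.INTER_CUBIC))
E
```

```text
[ 0.55494223 -0.01478122  0.1812871 ] [ 1.79995937e+02 -1.39065638e-02  3.45476232e+00] [ 0.49460487  0.93165316 -1.25509604] nose [322.28607811 215.17105516] bore [321.93239946 214.39825846]
```

View pics/w4.png

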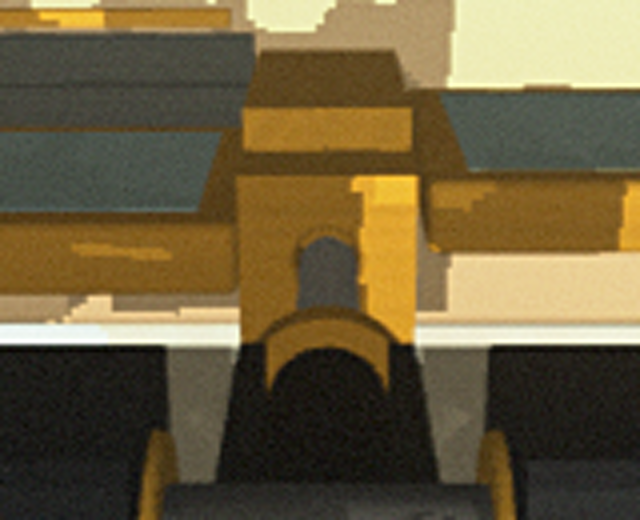

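The nose (leading edge at row 237) sits inside the bore's rim (top edge at row 228). Descending step by step by feel.

{"api": "play_rows", "payload": {"rows": [{"slide": [0, 0, 0.015], "delta_rot": [0, 0, 0], "fingers": -1}, {"slide": [0, 0, 0.015], "delta_rot": [0, 0, 0], "fingers": -1}]}}

```text
time_s: 12.08
tcp_pos: [0.5549, -0.0148, 0.1767]
eef_rot: [-180.0, -0.0, 3.5]
contact_force: [-1.0, -0.6, -1.0]
gripper_width: 0.0147
gripper_force: 45.0
```

{"api": "play_rows", "payload": {"rows": [{"slide": [0, 0, 0.013], "delta_rot": [0, 0, 0], "fingers": -1}]}}

```text
time_s: 12.2
tcp_pos: [0.5546, -0.0148, 0.1745]
eef_rot: [-180.0, 0.0, 3.4]
contact_force: [-0.6, -0.4, -0.3]
gripper_width: 0.0154
gripper_force: 45.0
```

{"api": "play_rows", "payload": {"rows": [{"slide": [0, 0, 0.013], "delta_rot": [0, 0, 0], "fingers": -1}, {"slide": [0, 0, 0.013], "delta_rot": [0, 0, 0], "fingers": -1}]}}

```text
time_s: 12.45
tcp_pos: [0.5545, -0.0148, 0.1705]
eef_rot: [180.0, 0.0, 3.4]
contact_force: [-2.0, -0.4, -0.3]
gripper_width: 0.0153
gripper_force: 45.0
```

{"api": "play_rows", "payload": {"rows": [{"slide": [0, 0, 0.013], "delta_rot": [0, 0, 0], "fingers": -1}, {"slide": [0, 0, 0.013], "delta_rot": [0, 0, 0], "fingers": -1}]}}

```text
time_s: 12.7
tcp_pos: [0.5546, -0.0148, 0.1667]
eef_rot: [180.0, 0.0, 3.4]
contact_force: [-1.6, 0.9, 0.7]
gripper_width: 0.0148
gripper_force: 45.0
```

The nose is about 11 mm inside the upper knuckle with no resistance. Drawing it across to +x.

{"api": "play_rows", "payload": {"rows": [{"slide": [0.013, 0, 0], "delta_rot": [0, 0, 0], "fingers": -1}, {"slide": [0.013, 0, 0], "delta_rot": [0, 0, 0], "fingers": -1}]}}

```text
time_s: 12.95
tcp_pos: [0.5584, -0.0146, 0.1665]
eef_rot: [180.0, 0.1, 3.4]
contact_force: [-2.8, 0.0, -1.3]
gripper_width: 0.015
gripper_force: 45.0
```

{"api": "play_rows", "payload": {"rows": [{"slide": [0.013, 0, 0], "delta_rot": [0, 0, 0], "fingers": -1}, {"slide": [0.013, 0, 0], "delta_rot": [0, 0, 0], "fingers": -1}, {"slide": [0, 0, 0], "delta_rot": [0, 0, 0], "fingers": -1}]}}

```text
time_s: 13.32
tcp_pos: [0.5635, -0.0142, 0.1671]
eef_rot: [180.0, -0.1, 3.5]
contact_force: [-0.8, 0.1, -0.6]
gripper_width: 0.0151
gripper_force: 45.0
```

```bash
python3 - <<'E'
from plant import r
from h import *
s=r.get_state();c=r.capture("wrist");w=wristcam(c,s);im=c["image"]
print(s["tcp_pos"],s["contact_force"])
h=cv2.cvtColor(im,cv2.COLOR_BGR2HSV);m=(h[...,1]>165)&(h[...,0]<28)&(h[...,2]>70)
def runs(v):
    i=np.flatnonzero(v);return [(int(g[0]),int(g[-1])) for g in np.split(i,np.flatnonzero(np.diff(i)>1)+1) if len(g)>4]
xh=np.array([np.cos(.061),np.sin(.061)])
for x in(160,185,220,260,375,400,425,440):
    q=runs(m[140:240,x]);print(x,q,[round(float(onplane(w,(x,140+(a+b)/2),.11)[:2]@xh),4) for a,b in q])
E
```

```text
[ 0.56352606 -0.01423846  0.16711473] [-0.82977155  0.10120801 -0.63376259]
160 [(24, 28), (65, 89)] [0.5964, 0.5613]
185 [(24, 28), (68, 88)] [0.5963, 0.5605]
220 [(24, 28), (68, 88)] [0.5963, 0.5605]
260 [(68, 89)] [0.5601]
375 [(70, 90)] [0.559]
400 [(71, 90)] [0.5586]
425 [(71, 90)] [0.5586]
440 [(71, 90)] [0.5586]
```

The strips are now in line within about 1.5 mm, slightly past. I'll back off 0.7 mm and probe down.

{"api": "play_rows", "payload": {"rows": [{"slide": [-0.005, 0, 0], "delta_rot": [0, 0, 0], "fingers": -1}, {"slide": [0, 0, 0.02], "delta_rot": [0, 0, 0], "fingers": -1}, {"slide": [0, 0, 0.02], "delta_rot": [0, 0, 0], "fingers": -1}]}}

```text
time_s: 13.75
tcp_pos: [0.5617, -0.0144, 0.1608]
eef_rot: [-180.0, 0.0, 3.4]
contact_force: [-3.5, 0.4, 1.1]
gripper_width: 0.0153
gripper_force: 45.0
```

{"api": "play_rows", "payload": {"rows": [{"slide": [0, 0, 0.013], "delta_rot": [0, 0, 0], "fingers": -1}, {"slide": [0, 0, 0.013], "delta_rot": [0, 0, 0], "fingers": -1}]}}

```text
time_s: 14.0
tcp_pos: [0.5617, -0.0144, 0.1568]
eef_rot: [180.0, 0.0, 3.5]
contact_force: [-2.1, -0.3, 0.5]
gripper_width: 0.0153
gripper_force: 45.0
```

{"api": "play_rows", "payload": {"rows": [{"slide": [0, 0, 0.013], "delta_rot": [0, 0, 0], "fingers": -1}]}}

```text
time_s: 14.12
tcp_pos: [0.5619, -0.0144, 0.1549]
eef_rot: [180.0, -0.0, 3.4]
contact_force: [-2.7, 0.1, 0.5]
gripper_width: 0.0152
gripper_force: 45.0
```

{"api": "play_rows", "payload": {"rows": [{"slide": [0, 0, 0.01], "delta_rot": [0, 0, 0], "fingers": -1}]}}

```text
time_s: 14.25
tcp_pos: [0.5618, -0.0144, 0.1534]
eef_rot: [180.0, 0.0, 3.4]
contact_force: [-1.5, -0.4, 0.1]
gripper_width: 0.0151
gripper_force: 45.0
```

It's into the lower bore without resistance. Continuing.

{"api": "play_rows", "payload": {"rows": [{"slide": [0, 0, 0.013], "delta_rot": [0, 0, 0], "fingers": -1}, {"slide": [0, 0, 0.013], "delta_rot": [0, 0, 0], "fingers": -1}]}}

```text
time_s: 14.5
tcp_pos: [0.5619, -0.0144, 0.1495]
eef_rot: [180.0, -0.0, 3.4]
contact_force: [-1.6, 0.4, 0.7]
gripper_width: 0.0151
gripper_force: 45.0
```

{"api": "play_rows", "payload": {"rows": [{"slide": [0, 0, 0.013], "delta_rot": [0, 0, 0], "fingers": -1}, {"slide": [0, 0, 0.013], "delta_rot": [0, 0, 0], "fingers": -1}]}}

```text
time_s: 14.75
tcp_pos: [0.5618, -0.0144, 0.1456]
eef_rot: [180.0, 0.0, 3.5]
contact_force: [-1.4, 0.2, 1.1]
gripper_width: 0.0154
gripper_force: 45.0
```

{"api": "play_rows", "payload": {"rows": [{"slide": [0, 0, 0.013], "delta_rot": [0, 0, 0], "fingers": -1}, {"slide": [0, 0, 0.013], "delta_rot": [0, 0, 0], "fingers": -1}]}}

```text
time_s: 15.0
tcp_pos: [0.5618, -0.0144, 0.1417]
eef_rot: [180.0, -0.0, 3.5]
contact_force: [-2.3, 0.4, -0.4]
gripper_width: 0.0153
gripper_force: 45.0
```

{"api": "play_rows", "payload": {"rows": [{"slide": [0, 0, 0.013], "delta_rot": [0, 0, 0], "fingers": -1}, {"slide": [0, 0, 0.013], "delta_rot": [0, 0, 0], "fingers": -1}]}}

```text
time_s: 15.25
tcp_pos: [0.5618, -0.0144, 0.1378]
eef_rot: [-180.0, -0.0, 3.4]
contact_force: [-2.4, -0.3, 0.0]
gripper_width: 0.015
gripper_force: 45.0
```

{"api": "play_rows", "payload": {"rows": [{"slide": [0, 0, 0.013], "delta_rot": [0, 0, 0], "fingers": -1}]}}

```text
time_s: 15.38
tcp_pos: [0.5619, -0.0144, 0.1358]
eef_rot: [180.0, -0.0, 3.4]
contact_force: [-1.7, 0.2, 1.3]
gripper_width: 0.0151
gripper_force: 45.0
```

{"api": "play_rows", "payload": {"rows": [{"slide": [0, 0, 0.013], "delta_rot": [0, 0, 0], "fingers": -1}, {"slide": [0, 0, 0.013], "delta_rot": [0, 0, 0], "fingers": -1}]}}

```text
time_s: 15.62
tcp_pos: [0.5619, -0.0144, 0.132]
eef_rot: [-180.0, -0.0, 3.5]
contact_force: [-1.1, -0.3, 0.4]
gripper_width: 0.0153
gripper_force: 45.0
```

{"api": "play_rows", "payload": {"rows": [{"slide": [0, 0, 0.013], "delta_rot": [0, 0, 0], "fingers": -1}, {"slide": [0, 0, 0.013], "delta_rot": [0, 0, 0], "fingers": -1}]}}

```text
time_s: 15.88
tcp_pos: [0.5618, -0.0144, 0.128]
eef_rot: [180.0, 0.0, 3.5]
contact_force: [-1.7, 0.5, 0.9]
gripper_width: 0.015
gripper_force: 45.0
```

No catch resistance felt, so I'll check by eye before going on.

```bash
python3 - <<'E'
from plant import r
import cv2
s=r.get_state();print(s["contact_force"])
a=r.capture("wrist")["image"][150:300,220:420];b=r.capture("side")["image"][110:240,200:330]
cv2.imwrite("pics/c5.png",cv2.hconcat([cv2.resize(a,(453,340),interpolation=3),cv2.resize(b,(340,340),interpolation=3)]))
E
```

```text
[-1.68591214  0.51977523  0.94218794]
```

View pics/c5.png

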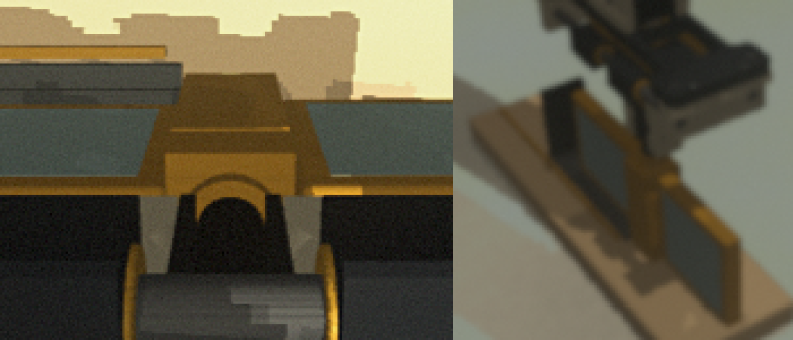

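The collar is a few mm above the knuckle, the pin hasn't slipped in the grip, and the panels are in line. Pressing on in small steps.

{"api": "play_rows", "payload": {"rows": [{"slide": [0, 0, 0.013], "delta_rot": [0, 0, 0], "fingers": -1}]}}

```text
time_s: 16.1
tcp_pos: [0.5619, -0.0144, 0.1262]
eef_rot: [180.0, -0.0, 3.5]
contact_force: [-1.2, -0.1, 1.0]
gripper_width: 0.0151
gripper_force: 45.0
```

{"api": "play_rows", "payload": {"rows": [{"slide": [0, 0, 0.01], "delta_rot": [0, 0, 0], "fingers": -1}]}}

```text
time_s: 16.23
tcp_pos: [0.5619, -0.0144, 0.1246]
eef_rot: [-180.0, -0.0, 3.4]
contact_force: [-2.4, 0.4, 0.6]
gripper_width: 0.0156
gripper_force: 45.0
```

{"api": "play_rows", "payload": {"rows": [{"slide": [0, 0, 0.006], "delta_rot": [0, 0, 0], "fingers": -1}]}}

```text
time_s: 16.35
tcp_pos: [0.5618, -0.0144, 0.1237]
eef_rot: [180.0, 0.0, 3.4]
contact_force: [-2.1, -0.0, 0.3]
gripper_width: 0.015
gripper_force: 45.0
```

{"api": "play_rows", "payload": {"rows": [{"slide": [0, 0, 0.006], "delta_rot": [0, 0, 0], "fingers": -1}]}}

```text
time_s: 16.48
tcp_pos: [0.5619, -0.0144, 0.1229]
eef_rot: [180.0, -0.0, 3.5]
contact_force: [-1.9, -0.2, 0.1]
gripper_width: 0.0152
gripper_force: 45.0
```

{"api": "play_rows", "payload": {"rows": [{"slide": [0, 0, 0.006], "delta_rot": [0, 0, 0], "fingers": -1}]}}

```text
time_s: 16.6
tcp_pos: [0.5621, -0.0144, 0.1224]
eef_rot: [180.0, -0.0, 3.5]
contact_force: [-4.3, 0.3, 6.9]
gripper_width: 0.0153
gripper_force: 45.0
```

Contact at exactly the expected home height. A bit more, to about 12 N.

{"api": "play_rows", "payload": {"rows": [{"slide": [0, 0, 0.005], "delta_rot": [0, 0, 0], "fingers": -1}]}}

```text
time_s: 16.73
tcp_pos: [0.5622, -0.0144, 0.1223]
eef_rot: [180.0, -0.1, 3.5]
contact_force: [-6.0, 0.5, 12.4]
gripper_width: 0.0151
gripper_force: 45.0
```

{"api": "play_rows", "payload": {"rows": [{"slide": [0, 0, 0], "delta_rot": [0, 0, 0], "fingers": -1}, {"slide": [0, 0, 0], "delta_rot": [0, 0, 0], "fingers": -1}]}}

```text
time_s: 16.98
tcp_pos: [0.5622, -0.0144, 0.1224]
eef_rot: [180.0, -0.1, 3.5]
contact_force: [-4.9, 0.1, 9.6]
gripper_width: 0.0153
gripper_force: 45.0
```

{"api": "play_rows", "payload": {"rows": [{"slide": [0, 0, 0], "delta_rot": [0, 0, 0], "fingers": 0.5}, {"slide": [0, 0, 0], "delta_rot": [0, 0, 0], "fingers": 0.5}, {"slide": [0, 0, 0], "delta_rot": [0, 0, 0], "fingers": 0.5}, {"slide": [0, 0, 0], "delta_rot": [0, 0, 0], "fingers": 0.5}, {"slide": [0, 0, 0], "delta_rot": [0, 0, 0], "fingers": 0.5}]}}

```text
time_s: 17.6
tcp_pos: [0.5618, -0.0144, 0.1211]
eef_rot: [-180.0, 0.0, 3.4]
contact_force: [-0.6, -0.3, -0.1]
gripper_width: 0.0594
gripper_force: 0.0
```

{"api": "play_rows", "payload": {"rows": [{"slide": [0, 0, -0.15], "delta_rot": [0, 0, 0], "fingers": 0.5}, {"slide": [0, 0, -0.2], "delta_rot": [0, 0, 0], "fingers": 0.5}, {"slide": [0, 0, -0.2], "delta_rot": [0, 0, 0], "fingers": 0.5}, {"slide": [0, 0, 0], "delta_rot": [0, 0, 0], "fingers": 0.5}, {"slide": [0, 0, 0], "delta_rot": [0, 0, 0], "fingers": 0.5}]}}

```text
time_s: 18.23
tcp_pos: [0.5615, -0.0144, 0.2033]
eef_rot: [-180.0, 0.0, 3.4]
contact_force: [-0.7, -0.1, -0.5]
gripper_width: 0.0658
gripper_force: 0.0
```

```bash
python3 - <<'E'
from plant import r
from h import *
s=r.get_state();c=r.capture("wrist");w=wristcam(c,s);im=c["image"]
print(s["tcp_pos"],s["contact_force"],s["gripper_width"])
h=cv2.cvtColor(im,cv2.COLOR_BGR2HSV);m=(h[...,1]>165)&(h[...,0]<28)&(h[...,2]>70)
def runs(v):
    i=np.flatnonzero(v);return [(int(g[0]),int(g[-1])) for g in np.split(i,np.flatnonzero(np.diff(i)>1)+1) if len(g)>4]
xh=np.array([np.cos(.061),np.sin(.061)])
for x in(200,240,280,370,400,430):
    q=runs(m[140:235,x]);print(x,q,[round(float(onplane(w,(x,140+(a+b)/2),.11)[:2]@xh),4) for a,b in q])
dk=((im.max(2)<60)[140:235,290:350]).astype(np.uint8)
n,l,st,ce=cv2.connectedComponentsWithStats(dk)
for i in range(1,n):
    if st[i,4]>25:print(st[i],ce[i]+[290,140])
hg=np.append(.5587*xh+(-.0478)*np.array([-xh[1],xh[0]]),0)
print("expect grip bottom/top",proj(w,hg+[0,0,.115]),proj(w,hg+[0,0,.159]))
E
```

```text
[ 0.56148183 -0.0143523   0.20333949] [-0.66658466 -0.05809028 -0.53086874] 0.06576156947088672
200 [(55, 72)] [0.5577]
240 [(55, 72)] [0.5577]
280 [(56, 72)] [0.5572]
370 [(54, 71)] [0.5584]
400 [(55, 71)] [0.558]
430 [(55, 71)] [0.558]
[ 20  57  24  28 420] [321.52857143 208.78333333]
expect grip bottom/top [321.23831284 204.04903987] [321.28357422 224.00384466]
```

The strips are in line to about 0.5 mm, and the grip stands where expected. I never felt the catch, so I'll confirm seating by pressing on the pin's top with shut fingers: contact at z ≈ 0.159 means it's home.

{"api": "play_rows", "payload": {"rows": [{"slide": [-0.019, 0, 0], "delta_rot": [0, 0, 0], "fingers": -1}, {"slide": [0, 0, 0], "delta_rot": [0, 0, 0], "fingers": -1}, {"slide": [0, 0, 0], "delta_rot": [0, 0, 0], "fingers": -1}, {"slide": [0, 0, 0], "delta_rot": [0, 0, 0], "fingers": -1}, {"slide": [0, 0, 0], "delta_rot": [0, 0, 0], "fingers": -1}, {"slide": [0, 0, 0], "delta_rot": [0, 0, 0], "fingers": -1}, {"slide": [0, 0, 0], "delta_rot": [0, 0, 0], "fingers": -1}], "squeeze": 20}}

```text
time_s: 19.15
tcp_pos: [0.559, -0.0145, 0.2038]
eef_rot: [-180.0, -0.0, 3.4]
contact_force: [-0.1, -0.6, 0.2]
gripper_width: 0.0029
gripper_force: 0.0
```

{"api": "play_rows", "payload": {"rows": [{"slide": [0, 0, 0.06], "delta_rot": [0, 0, 0], "fingers": -1}, {"slide": [0, 0, 0.06], "delta_rot": [0, 0, 0], "fingers": -1}, {"slide": [0, 0, 0.06], "delta_rot": [0, 0, 0], "fingers": -1}, {"slide": [0, 0, 0.06], "delta_rot": [0, 0, 0], "fingers": -1}, {"slide": [0, 0, 0.03], "delta_rot": [0, 0, 0], "fingers": -1}, {"slide": [0, 0, 0], "delta_rot": [0, 0, 0], "fingers": -1}]}}

```text
time_s: 19.9
tcp_pos: [0.5589, -0.0146, 0.1629]
eef_rot: [180.0, 0.0, 3.5]
contact_force: [-0.3, -0.9, 0.1]
gripper_width: 0.0002
gripper_force: 0.0
```

{"api": "play_rows", "payload": {"rows": [{"slide": [0, 0, 0.013], "delta_rot": [0, 0, 0], "fingers": -1}, {"slide": [0, 0, 0], "delta_rot": [0, 0, 0], "fingers": -1}]}}

```text
time_s: 20.15
tcp_pos: [0.5591, -0.0145, 0.1614]
eef_rot: [-180.0, -0.0, 3.5]
contact_force: [-0.2, -0.1, -0.2]
gripper_width: 0.0002
gripper_force: 0.0
```

{"api": "play_rows", "payload": {"rows": [{"slide": [0, 0, 0.007], "delta_rot": [0, 0, 0], "fingers": -1}, {"slide": [0, 0, 0], "delta_rot": [0, 0, 0], "fingers": -1}]}}

```text
time_s: 20.4
tcp_pos: [0.559, -0.0146, 0.1603]
eef_rot: [-180.0, -0.0, 3.4]
contact_force: [0.2, 0.4, -0.6]
gripper_width: 0.0004
gripper_force: 0.0
```

{"api": "play_rows", "payload": {"rows": [{"slide": [0, 0, 0.007], "delta_rot": [0, 0, 0], "fingers": -1}, {"slide": [0, 0, 0], "delta_rot": [0, 0, 0], "fingers": -1}]}}

```text
time_s: 20.65
tcp_pos: [0.5591, -0.0146, 0.1594]
eef_rot: [180.0, -0.0, 3.5]
contact_force: [-0.3, 0.2, 1.6]
gripper_width: 0.0004
gripper_force: 0.6
```

{"api": "play_rows", "payload": {"rows": [{"slide": [0, 0, 0.005], "delta_rot": [0, 0, 0], "fingers": -1}, {"slide": [0, 0, 0], "delta_rot": [0, 0, 0], "fingers": -1}]}}

```text
time_s: 20.9
tcp_pos: [0.5596, -0.0145, 0.1592]
eef_rot: [180.0, -0.1, 3.5]
contact_force: [-0.6, 0.5, 4.5]
gripper_width: 0.0005
gripper_force: 2.5
```

Contact at 0.1593, so the pin is home. One last light push, then withdraw.

{"api": "play_rows", "payload": {"rows": [{"slide": [0, 0, 0.007], "delta_rot": [0, 0, 0], "fingers": -1}, {"slide": [0, 0, 0], "delta_rot": [0, 0, 0], "fingers": -1}]}}

```text
time_s: 21.15
tcp_pos: [0.5602, -0.0145, 0.1591]
eef_rot: [180.0, -0.2, 3.5]
contact_force: [-2.0, 0.5, 9.4]
gripper_width: 0.0003
gripper_force: 5.2
```

{"api": "play_rows", "payload": {"rows": [{"slide": [0, 0, -0.1], "delta_rot": [0, 0, 0], "fingers": -1}, {"slide": [0, 0, -0.3], "delta_rot": [0, 0, 0], "fingers": -1}, {"slide": [0, 0, -0.1], "delta_rot": [0, 0, 0], "fingers": -1}, {"slide": [0, 0, 0], "delta_rot": [0, 0, 0], "fingers": -1}, {"slide": [0, 0, 0], "delta_rot": [0, 0, 0], "fingers": -1}]}}

```text
time_s: 21.78
tcp_pos: [0.5582, -0.0146, 0.2313]
eef_rot: [-180.0, 0.1, 3.4]
contact_force: [-0.5, 0.5, -1.5]
gripper_width: 0.0004
gripper_force: 0.0
```

```bash
python3 - <<'E'
from plant import r
s=r.get_state();print(s["tcp_pos"],s["contact_force"]);print(r.close_job())
E
```

```text
[ 0.55821038 -0.01460751  0.23133345] [-0.48658618  0.46894243 -1.47332671]
the job is handed in; nothing more can be done
None
```

I handed the job in at about 22 s with the wing home and the pin seated through both knuckles and released; no verdict came back, the catch was never felt, and the push on the wing peaked near 36 N, well over the 12 N advised but under the 40 N limit.

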